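# Open a bayonet port and hold the sprung forceps at their marked gap over it

## Task

Open the sampling port of the small culture vessel: turn the wing of its bayonet plug anticlockwise (seen from above) until it lines up with the slot, lift the plug out and leave it in the shallow steel tray. Then take the sprung forceps off their rest, bring them, held about level, so that their tips are over the middle of the open port and a few centimetres above it, and squeeze them until the pointer sits between the two lines on their scale (tips 10 mm apart). Finish while still holding them there with that gap kept steady, do not put them down or let go, and leave the other things on the bench where they stand.

Things in the scene. Friction and masses are not known exactly. Their poses are not given: they have to be found in the camera images.
- vessel: fixed small culture vessel: glass cylinder with a square steel head plate 96 x 96 mm, 6 mm thick, its top 120 mm above the bench (corner screw heads 5 mm higher), with the bayonet port in its middle. Origin: centre of its underside
- port (a point): centre of the port, at the top of the head plate; axes as the vessel's. The port is a round hole 28 mm across with a straight slot 12 mm wide running along the vessel's y axis to 26 mm either side of the centre. Below the plate 17 mm are free
- plug: loose steel bayonet plug, about 110 g, in the port. Origin: on its axis, underside of the flange (38 mm across, 6 mm thick) that rests on the head plate. Below: stem 25 mm across, 12.5 mm deep, with two ears 8 mm wide at its foot reaching 21 mm from the axis along the plug's y axis, exactly below the wing, caught under the plate until in line with the slot. It turns freely
- plug_wing (a point): middle of the plug's black wing, on the axis, 20 mm above the plug's origin. Wing: 38 mm long along the plug's y axis, 12 mm thick (grip across this), top 32 mm above the plug's origin. It starts 1.0 to 1.3 rad clockwise of the slot; anticlockwise it meets a stop within 0.15 rad past being in line with the slot (plug y along vessel y). There it lifts straight out; 22 mm clears the plate
- tray: fixed open steel tray, 150 x 150 mm outside, walls 4 mm thick and 22 mm high, floor 4 mm thick. Origin: centre of its underside. The plug can stand in it on its own foot, its origin then 16.5 mm above the bench. In the tray: plug origin within 70 mm of the middle along both tray axes, below 35 mm, and let go
- rest: fixed dark grey forceps rest: base plate 150 x 85 mm, 4 mm thick, with two cross ridges 12 mm wide and 70 mm long, tops 22 mm above the bench, 48 mm before and behind the middle (along its x axis). Origin: centre of its underside
- forceps: loose sprung steel forceps, about 75 g, 150 mm long, 14 mm high, lying flat across the ridges. Origin: underside, midway between the outer faces of its finger pads, where it balances; tips point to its +x. Pads: flat one 26 mm long at y = -14 mm on the fixed leg, round one (radius 6 mm) at y = +14 mm on the moving leg: 28 mm over both when open. Hinge 75 mm behind, tips 65 mm ahead
- squeeze (a joint): hinge of the moving leg, rad: 0 open (tip gap 30 mm), grows when squeezed, stop at 0.205. Gap in mm = 15 + 15 cos q - 140 sin q: 13 at 0.121, 10 at 0.142, 7 at 0.163. Width over the pads in mm about 28 - 75 q (17.4 at the 10 mm gap). The spring pushes back at the pads with 4 N open, 8 N at 10 mm, 9.5 N at the stop: a full grip shuts it, so hold an opening, not a force
- tips (a point): point between the tips at the marked gap: 65 mm ahead of the forceps' origin, y = -10 mm, 7 mm above its underside. 48 mm ahead of the origin a steel scale strip, fixed to the fixed leg, crosses the top; its two dark lines stand for gaps of 13 and 7 mm, and a dark pointer on the moving leg just past the strip shows the gap
- media_bottle: bystander, to be left alone: glass bottle with orange cap, 70 mm across, 140 mm high. Origin: centre of its underside
- amber_bottle: bystander, to be left alone: amber glass bottle, 60 mm across, 130 mm high. Origin: centre of its underside
- beaker: bystander, to be left alone: glass beaker 68 mm across, 85 mm high. Origin: centre of its underside
- dish: bystander, to be left alone: flat glass dish 90 mm across, 16 mm high. Origin: centre of its underside
- spanner: bystander, to be left alone: steel spanner 140 mm long, lying. Origin: centre of its underside
- vial: bystander, to be left alone: small glass vial with white cap, 26 mm across, 45 mm high. Origin: centre of its underside
- gasket: bystander, to be left alone: white plastic ring 44 mm across, 8 mm high. Origin: centre of its underside
- coupling: bystander, to be left alone: stepped steel coupling 28 mm across, 30 mm high. Origin: centre of its underside
Things that resemble listed ones, but are neither listed nor needed, are in the scene too. Leave any brown or turquoise look-alike of the plug alone.

How it is judged:
On the way, in this order (a step that is already met when the one before it is completed fails the run):
1. the plug's wing is turned into line with the slot, the plug still seated (angle between the y axis of plug and the y axis of vessel, either way round below 0.2 rad and z of plug in the frame of vessel below 0.13 m), for 0.05 s.
2. the plug is lifted out of the port (z of plug in the frame of vessel above 0.145 m), for 0.1 s.
3. the plug is left in the tray (x of plug in the frame of tray between -0.07 and 0.07 m and y of plug in the frame of tray between -0.07 and 0.07 m and z of plug in the frame of tray below 0.035 m and contact force between plug and the fingers below 0.05 N), for 0.3 s.
4. the forceps are lifted off their rest in the gripper (contact force between forceps and rest below 0.05 N and contact force between forceps and the fingers above 1 N and z of forceps in the frame of rest above 0.04 m), for 0.2 s.
At the end, for the whole second after the job is handed in: Plug in the tray, let go, at rest. Forceps held still by the fingers alone, clear of rest and vessel, level within 20 degrees, tips point within 25 mm sideways of the port centre and 12 to 90 mm above the head plate, gap steady between 7 and 13 mm (squeeze 0.121 to 0.163) (all of step 3 and all of step 4 and linear speed of plug below 0.02 m/s and value of joint squeeze between 0.121 and 0.163 rad and velocity of joint squeeze between -0.1 and 0.1 rad/s and horizontal distance between tips and port below 0.025 m and z of tips in the frame of port between 0.012 and 0.09 m and angle between forceps's own z axis and vertical below 0.35 rad and linear speed of forceps below 0.03 m/s and contact force between forceps and vessel below 0.05 N); the arm keeps its last pose, push and grip.
It fails at once if another thing on the bench is shifted by more than 25 mm (distance of any of media_bottle, amber_bottle, beaker, dish, spanner, vial, gasket, coupling from where it was at the start of the episode above 0.025 m).
It also fails if it takes over 54 s, if anything falls off the work surface, if the arm or the gripper's body presses on something with over 40 N, if the wrist force passes 120 N, or if a joint passes its speed limit or range.

## Robot

A 6-joint arm with a two-finger parallel gripper is mounted at the origin on the work surface. World frame = base frame: x ahead of the robot, y to its left, z up, the work surface at z = 0. Lengths are in m, angles in rad, forces in N, time in s.
With the tool pointing down it reaches from about 0.425 to 0.925 m from the base axis. Payload 12.5 kg.
Tool frame: the origin (TCP) lies on the centre line of the jaws, within the pads' length; the fingertips stand 11 mm ahead of it and the grasp point (between the pads) lies 8 mm behind it; z points along the fingers, y is the direction in which the jaws open and shut (so a half turn about z gives the same grasp; the last joint's range is limited). The gripper opens to 85 mm and grips with 20 to 120 N. Pads are 22 mm wide; open, the fingers measure 114 mm over their backs; the gripper's body (76 mm by 85 mm) begins 54 mm behind the grasp point. The pads swing forward as they close: fully open they stand 13 mm farther back than shut.
Start: joints at [1.085, 0.491, 1.559, -0, 1.092, -0.106], TCP at [0.232, 0.58, 0.242] pointing down, gripper open.
Joint ranges: [-3.1, 3.1], [-0.84, 2.19], [0.05, 2.79], [-1.13, 4.28], [0.06, 2.93], [-2.69, 2.69]. Speed limits (rad/s): [2.22, 2.22, 2.79, 3.14, 3.14, 3.14].

## Interface

Orientations are given as a unit quaternion [w, x, y, z].
In Python, from cell import ctrl, grab_frame gives the robot as it stands.
- The arm moves only by the tool carry_out, never from a script. Its argument "commands" is a list of rows, each an object with "claw": the opening, from -1 (shut) to 1 (fully open), so that 0 is half open; "linear": the shift along the world's x, y, z normalised to -1 to 1, where 1 is 500 mm, a list of three; "rotation": the turn, a rotation vector about the world's x, y, z normalised to -1 to 1, where 1 is pi/4 rad, a list of three. In form: [{"claw": claw, "linear": [dx, dy, dz], "rotation": [ax, ay, az]}, ...]. A call has 1 to 10 rows; each row is the pose to reach, as a shift and turn from the pose commanded when the call began; what a row does not reach only later rows make up. A row lasts 1/10 s, in which the tool goes at most 50 mm and 8.59 degrees, less where a joint would pass 70% of its speed; a pose out of reach is approached as far as the arm can. A call with a number of a shift or a turn outside -1 to 1 is refused whole. A call with a gripper value outside its range is refused whole. The fingers move at their own pace and stop on an object; "force" is the grip in N (left out, the last holds). Time passes only in rows, so rows that repeat a pose let the fingers close. It gives the time, the measured TCP pose, the force and the opening at its end, in the units of the state.
- ctrl.state(): the state, without advancing time (a new reading comes with each control period).
- grab_frame(name): name is "scene" or "top"; returns a dict with "frame" (480x640x3 uint8, red, green, blue), "K" (3x3 intrinsics, pixels), "cam_to_world" (4x4, takes a point from camera to world coordinates). Camera axes: x right, y up, looking along -z (the intrinsics and any distortion apply to the point x, -y, -z); pixel columns grow to the right and rows downward; lengths in m; the calibration is good to about 2 mm. A picture is of the moment at which its call begins. There is no depth.
- ctrl.job_done(): hands the job in, once; it reports no verdict.
The state is a dict: "t": time; "q": joint angles; "qvel": joint speeds; "joint_torque": joint torques, N m; "position": TCP position; "ee_rot": TCP orientation; "force": force on the tool from outside, world axes, zero at the start; "wrist_torque": the same for the moment, N m; "finger_gap": finger opening in m.
Only numpy, scipy, OpenCV 4.12 (cv2) and the standard library are available. Lean on these libraries where they do the work, as an engineer would, in place of code of your own. Each camera call takes 0.05 s, during which the arm holds its last target.

## Working session

There is one attempt and no reset: what is moved stays moved. The work goes in short steps, Python scripts to look and compute and a tool call to move; the robot and the scene stay as the last step left them, time stands still between calls to the robot, and variables do not carry over. Pictures are saved under pics/ and viewed, and the job is handed in when it is done.

Besides the shell and the picture viewer there is one more tool, called after "Request:" as name(argument=value, ...), one argument or row to a line, values as JSON. carry_out: Moves the arm, as the interface text tells. Scaled input: -1 to 1 covers 500 mm each way for a shift and pi/4 rad each way for a turn. Its arguments: {"type":"object","properties":{"commands":{"type":"array","items":{"type":"object","properties":{"claw":{"type":"number"},"linear":{"type":"array","items":{"type":"number"}},"rotation":{"type":"array","items":{"type":"number"}}}}},"force":{"type":"number"}},"required":["commands"]}

```bash
ls; mkdir -p pics; cat > h.py <<'E'
import numpy as np, cv2
from cell import ctrl, grab_frame
def save(name,fn):
    f=grab_frame(name); cv2.imwrite(fn,cv2.cvtColor(f['frame'],cv2.COLOR_RGB2BGR)); np.savez(fn.replace('.png','.npz'),**{k:np.array(v) for k,v in f.items()}); return f
def ray(f,u,v):
    K=f['K'];T=f['cam_to_world']
    d=np.array([(u-K[0,2])/K[0,0],-(v-K[1,2])/K[1,1],-1.]); return T[:3,3],T[:3,:3]@d
def pl(f,u,v,z):
    o,d=ray(f,u,v); return o+d*(z-o[2])/d[2]
def proj(f,p):
    T=f['cam_to_world'];c=T[:3,:3].T@(np.array(p)-T[:3,3]);K=f['K']
    return K[0,0]*c[0]/-c[2]+K[0,2],K[1,1]*(-c[1])/-c[2]+K[1,2]
E
python3 - <<'E'
from h import *
for n in('scene','top'):
    f=save(n,f'pics/{n}0.png'); print({k:f[k] for k in f if k!='frame'})
print(ctrl.state())
E
```

```text
pics
{'K': array([[513.37330122,   0.        , 319.09059377],
       [  0.        , 513.37330122, 235.95455336],
       [  0.        ,   0.        ,   1.        ]]), 'cam_to_world': array([[ 0.19198005, -0.84316786,  0.50220675,  1.06408793],
       [ 0.98131101,  0.15807889, -0.1097259 , -0.09123915],
       [ 0.01312907,  0.5138862 ,  0.85775789,  0.89787546],
       [ 0.        ,  0.        ,  0.        ,  1.        ]])}
{'K': array([[488.54285765,   0.        , 325.84134621],
       [  0.        , 488.54285765, 239.77499441],
       [  0.        ,   0.        ,   1.        ]]), 'cam_to_world': array([[-2.82124635e-04,  9.92852888e-01, -1.19344302e-01,
         4.90071755e-01],
       [-9.99987827e-01, -8.67997560e-04, -4.85714586e-03,
         1.46026489e-02],
       [-4.92602186e-03,  1.19341479e-01,  9.92841048e-01,
         1.11758992e+00],
       [ 0.00000000e+00,  0.00000000e+00,  0.00000000e+00,
         1.00000000e+00]])}
{'t': 0.1, 'q': array([ 1.08541581e+00,  4.91462822e-01,  1.55937869e+00,  4.95067361e-06,
        1.09168656e+00, -1.05580931e-01]), 'qvel': array([ 0.00030583, -0.00147878, -0.00147635,  0.00010799,  0.00030451,
       -0.00060158]), 'joint_torque': array([ 1.62190732e-03, -6.19447947e+01, -2.62026715e+01, -1.20467703e-04,
        3.02049826e-03, -4.20549270e-05]), 'position': array([0.23159085, 0.58031404, 0.2418122 ]), 'ee_rot': array([-1.38298137e-04,  1.88761593e-01,  9.82022832e-01, -4.46801563e-04]), 'force': array([ 0.06298417, -0.90401836,  0.95901524]), 'wrist_torque': array([-0.00983125,  0.00499148, -0.04078787]), 'finger_gap': 0.08554023437746923}
```

View pics/scene0.png

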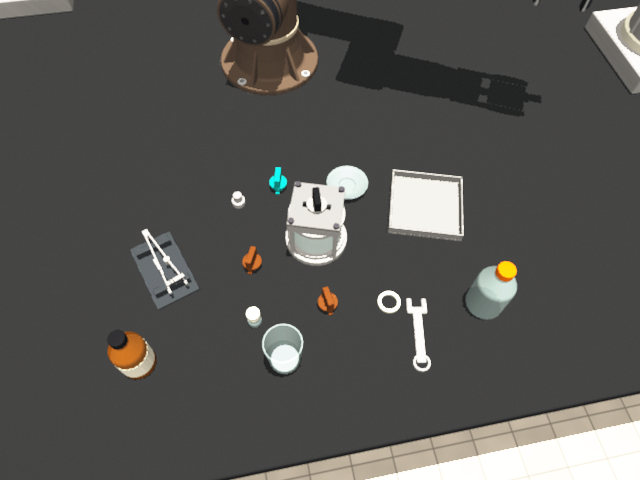

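View pics/top0.png

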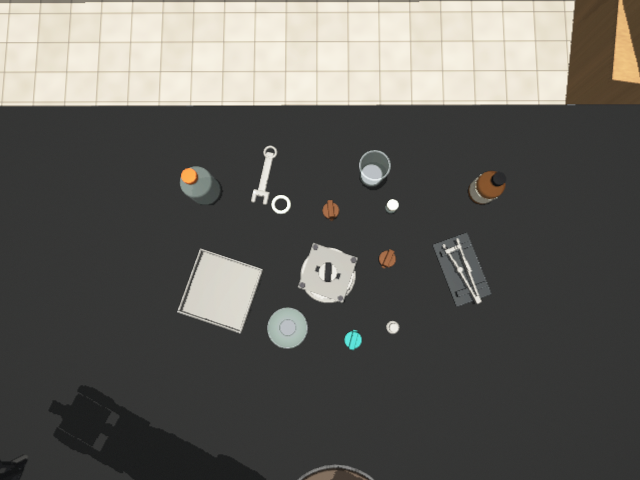

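The pictures show the vessel at scene (317,220) and top (328,273). The tray is at top (220,290) and the rest with the forceps at top (462,270). I'll zoom in on these.

```bash
python3 - <<'E'
import cv2,numpy as np
t=cv2.imread('pics/top0.png');s=cv2.imread('pics/scene0.png')
def c(im,x,y,w,h,k): return cv2.resize(im[y:y+h,x:x+w],None,fx=k,fy=k,interpolation=cv2.INTER_CUBIC)
a=np.hstack([c(t,290,236,75,75,5),c(s,280,170,75,75,5)]); cv2.imwrite('pics/z1.png',a)
a=np.hstack([c(t,425,225,75,90,5),c(s,125,220,75,90,5)]); cv2.imwrite('pics/z2.png',a)
E
```

```text
(no output)
```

View pics/z1.png

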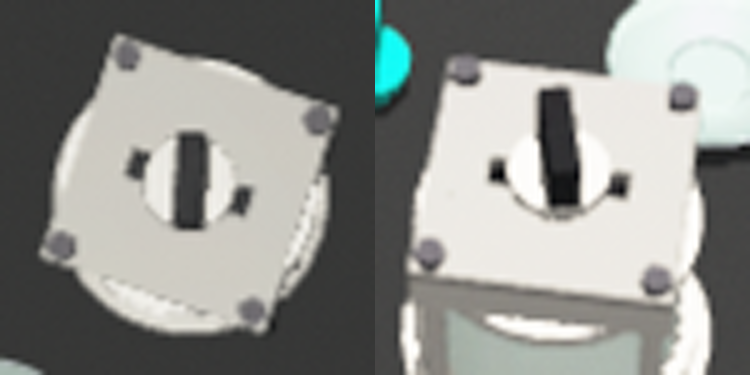

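View pics/z2.png

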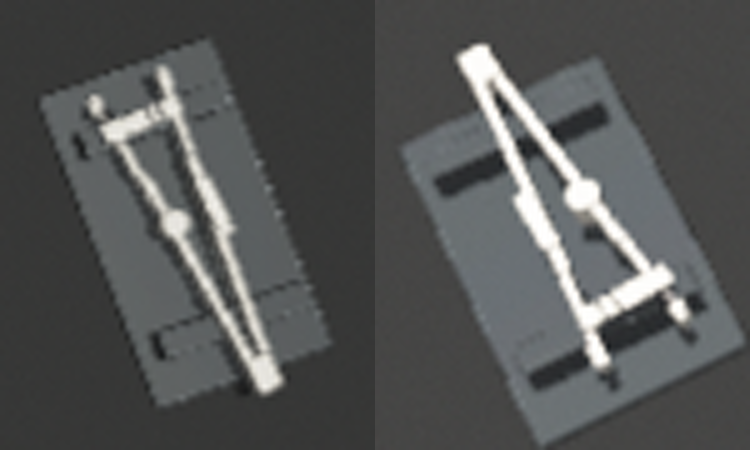

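```bash
cat > m.py <<'E'
from h import *
def L(n): return dict(np.load(f'pics/{n}.npz'))
T=L('top0');S=L('scene0')
def cp(x,y,ox,oy,k=5): return (x+.5)/k-.5+ox,(y+.5)/k-.5+oy
def g(f,pts,ox,oy,z): return np.array([pl(f,*cp(x,y,ox,oy),z) for x,y in pts])
if __name__=='__main__':
    np.set_printoptions(precision=4,suppress=True)
    a=g(T,[(127,54),(318,120),(252,310),(62,245)],290,236,.125); b=g(S,[(464,69),(682,96),(656,280),(430,252)],280-75,170,.125)
    for q in(a,b):
        print('screws',q[:,:2].tolist(),q.mean(0), np.linalg.norm(q-np.roll(q,1,0),axis=1), [np.degrees(np.arctan2(*(q[(i+1)%4]-q[i])[1::-1])) for i in range(4)])
    for n,q in(('slotT',g(T,[(138,163),(243,200)],290,236,.12)),('slotS',g(S,[(497,169),(620,184)],205,170,.12)),('wingT',g(T,[(191,132),(188,229)],290,236,.152)),('wingS',g(S,[(554,90),(563,185)],205,170,.152))):
        d=q[1]-q[0];print(n,q.mean(0),np.linalg.norm(d),np.degrees(np.arctan2(d[1],d[0])))
    for n,q in(('T',g(T,[(265,380),(97,103),(165,75),(176,222),(217,207)],425,225,.036)),('S',g(S,[(476,60),(690,328),(608,372),(582,195),(535,220)],125-75,220,.036))):
        m=(q[1]+q[2])/2;d=m-q[0];print('forc',n,q[:,:2].tolist(),'ax',np.degrees(np.arctan2(d[1],d[0])),np.linalg.norm(d),'padmid',(q[3]+q[4])/2)
E
python3 m.py; python3 - <<'E'
from m import *
# tray & rest masks
t=T['frame'].astype(int);
for n,f,box,lo in(('trayT',T,(170,240,270,340),90),('trayS',S,(380,165,470,245),90)):
    x0,y0,x1,y1=box;im=f['frame'].max(2).astype(int)[y0:y1,x0:x1]
    m=(im>lo).astype(np.uint8);c=max(cv2.findContours(m,0,1)[0],key=cv2.contourArea)
    r=cv2.minAreaRect(c);p=cv2.boxPoints(r)+[x0,y0]
    q=np.array([pl(f,u,v,.022) for u,v in p]);print(n,p.round(1).tolist(),q[:,:2].round(3).tolist(),q.mean(0).round(4),np.linalg.norm(q-np.roll(q,1,0),axis=1).round(4))
for n,f,box in(('restT',T,(425,225,500,315)),('restS',S,(125,225,205,312))):
    x0,y0,x1,y1=box;im=cv2.GaussianBlur(f['frame'],(3,3),0).max(2).astype(int)[y0:y1,x0:x1]
    print(np.percentile(im,[5,30,60]))
    m=(im>(68 if n=='restT' else 75)).astype(np.uint8);c=max(cv2.findContours(m,0,1)[0],key=cv2.contourArea)
    r=cv2.minAreaRect(c);p=cv2.boxPoints(r)+[x0,y0];q=np.array([pl(f,u,v,.004) for u,v in p])
    e=q-np.roll(q,1,0);print(n,p.round(1).tolist(),q.mean(0).round(4),np.linalg.norm(e,axis=1).round(4),np.degrees(np.arctan2(e[:,1],e[:,0])).round(1))
E
```

```text
screws [[0.5957710541230391, 0.041614582300731395], [0.5686851237080173, -0.03622981927620576], [0.4918653954749636, -0.009072198861141752], [0.5180244712510612, 0.06775286479355291]] [0.5436 0.016  0.125 ] [0.082  0.0824 0.0815 0.0812] [np.float64(-109.18532212212763), np.float64(160.53027436616702), np.float64(71.1961967016911), np.float64(-18.582566015740575)]
screws [[0.4917649039691685, -0.010233002529900545], [0.5188162808625688, 0.06727321661304123], [0.5959961206726953, 0.04094365692165022], [0.5695809730019247, -0.03603441685983607]] [0.544  0.0155 0.125 ] [0.082  0.0821 0.0815 0.0814] [np.float64(70.7598882194779), np.float64(-18.83684716696236), np.float64(-108.93973858310102), np.float64(161.65606721859461)]
slotT [0.544  0.0157 0.12  ] 0.04542728807810139 -109.4316262401002
slotS [0.5426 0.0159 0.12  ] 0.04553490570673385 71.0475275293043
wingT [0.5427 0.0161 0.152 ] 0.0383120976565269 178.1880119697258
wingS [0.5474 0.0148 0.152 ] 0.041268805499605085 -6.47053406690655
forc T [[0.48540300132107594, -0.312979483847718], [0.6077009867467998, -0.24291842384887485], [0.6202
[... 512 characters left out ...]
8], [198.4, 246.8], [262.7, 268.6], [240.6, 333.6]] [[0.461, 0.352], [0.606, 0.308], [0.557, 0.162], [0.413, 0.208]] [0.5092 0.2575 0.022 ] [0.1516 0.1519 0.154  0.1509]
trayS [[385.3, 232.9], [392.1, 168.3], [469.3, 176.4], [462.5, 241.0]] [[0.569, 0.152], [0.413, 0.209], [0.464, 0.367], [0.615, 0.298]] [0.5152 0.2566 0.022 ] [0.1534 0.1658 0.1659 0.1655]
[55. 55. 58.]
restT [[431.6, 244.6], [466.4, 230.6], [493.3, 297.9], [458.5, 311.8]] [ 0.5523 -0.2906  0.004 ] [0.1626 0.0869 0.1631 0.0855] [  20.4  -68.3 -160.2  111.4]
[69. 70. 88.]
restS [[121.4, 238.8], [164.6, 217.2], [200.0, 288.0], [156.8, 309.6]] [ 0.5415 -0.2944  0.004 ] [0.1799 0.0944 0.1847 0.0872] [-159.   112.7   18.8  -70.3]
```

Request:
carry_out(
  commands=[
    {"claw": 0.2, "linear": [0.312, -0.564, 0], "rotation": [0, 0, -1]},
    {"claw": 0.2, "linear": [0.312, -0.564, 0], "rotation": [0, 0, -1]},
    {"claw": 0.2, "linear": [0.312, -0.564, 0], "rotation": [0, 0, -1]},
    {"claw": 0.2, "linear": [0.312, -0.564, 0], "rotation": [0, 0, -1]},
    {"claw": 0.2, "linear": [0.312, -0.564, 0], "rotation": [0, 0, -1]},
    {"claw": 0.2, "linear": [0.312, -0.564, 0], "rotation": [0, 0, -1]},
  ],
  force=40,
)

```text
t: 0.7
position: [0.3774, 0.3161, 0.2423]
ee_rot: [0.0, 0.552, 0.834, -0.0]
force: [1.6, 0.6, 0.1]
finger_gap: 0.0514
```

Request:
carry_out(
  commands=[
    {"claw": 0.2, "linear": [0.312, -0.564, 0], "rotation": [0, 0, -1]},
    {"claw": 0.2, "linear": [0.312, -0.564, 0], "rotation": [0, 0, -1]},
    {"claw": 0.2, "linear": [0.312, -0.564, 0], "rotation": [0, 0, -1]},
    {"claw": 0.2, "linear": [0.312, -0.564, 0], "rotation": [0, 0, -1]},
    {"claw": 0.2, "linear": [0.312, -0.564, 0], "rotation": [0, 0, -1]},
    {"claw": 0.2, "linear": [0.312, -0.564, 0], "rotation": [0, 0, -1]},
  ],
)

```text
t: 1.3
position: [0.5227, 0.0534, 0.2423]
ee_rot: [-0.0, 0.829, 0.559, -0.0]
force: [1.1, 0.9, 0.1]
finger_gap: 0.0514
```

Request:
carry_out(
  commands=[
    {"claw": 0.2, "linear": [0, 0, 0], "rotation": [0, 0, -1]},
    {"claw": 0.2, "linear": [0, 0, 0], "rotation": [0, 0, -1]},
    {"claw": 0.2, "linear": [0, 0, 0], "rotation": [0, 0, -1]},
    {"claw": 0.2, "linear": [0, 0, 0], "rotation": [0, 0, -1]},
    {"claw": 0.2, "linear": [0, 0, 0], "rotation": [0, 0, -1]},
    {"claw": 0.2, "linear": [0, 0, 0], "rotation": [0, 0, -1]},
  ],
)

```text
t: 1.9
position: [0.522, 0.0554, 0.2421]
ee_rot: [-0.0, 0.98, 0.199, -0.0]
force: [-0.3, 0.1, 0.6]
finger_gap: 0.051
```

Request:
carry_out(
  commands=[
    {"claw": 0.2, "linear": [0, 0, -0.1], "rotation": [0, 0, -0.57]},
    {"claw": 0.2, "linear": [0, 0, -0.1], "rotation": [0, 0, -0.57]},
    {"claw": 0.2, "linear": [0, 0, -0.1], "rotation": [0, 0, -0.57]},
    {"claw": 0.2, "linear": [0, 0, -0.1], "rotation": [0, 0, -0.57]},
    {"claw": 0.2, "linear": [0, 0, -0.1], "rotation": [0, 0, -0.57]},
  ],
)

```text
t: 2.4
position: [0.5221, 0.0555, 0.1923]
ee_rot: [0.0, 1.0, -0.019, -0.0]
force: [-0.6, 0.2, -1.1]
finger_gap: 0.0509
```

```bash
cat >> h.py <<'E'
def st():
    s=ctrl.state();from scipy.spatial.transform import Rotation as R
    m=R.from_quat(np.roll(s['ee_rot'],-1)).as_matrix()
    print('t',round(s['t'],2),'p',s['position'].round(4),'jaw',round(float(np.degrees(np.arctan2(m[1,1],m[0,1]))),2),'z',m[:,2].round(3),'F',s['force'].round(1),'gap',round(s['finger_gap'],4),'q',s['q'].round(2))
E
python3 -c "
from h import *
st();save('top','pics/t1.png');save('scene','pics/s1.png')
t=cv2.imread('pics/t1.png')[196:316,250:400];s=cv2.imread('pics/s1.png')[130:250,250:400]
cv2.imwrite('pics/z3.png',cv2.resize(np.vstack([t,s]),None,fx=2.5,fy=2.5,interpolation=2))"
```

```text
t 2.4 p [0.5221 0.0555 0.1923] jaw -92.16 z [-0. -0. -1.] F [-0.6  0.2 -1.1] gap 0.0509 q [-0.02  0.41  1.86 -0.    0.87  1.59]
```

View pics/z3.png

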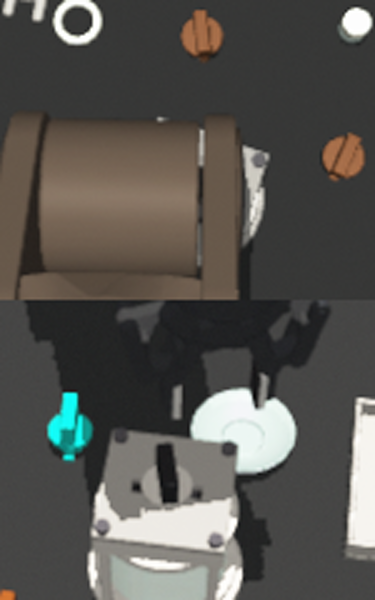

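The gripper stands open above the plate, and the wing is still at scene (317,~200), out of line with the slot. Next I centre over the port, descend and grip.

Request:
carry_out(
  commands=[
    {"claw": 0.0, "linear": [0.043, -0.079, 0], "rotation": [0, 0, 0]},
    {"claw": 0.0, "linear": [0.043, -0.079, 0], "rotation": [0, 0, 0]},
    {"claw": 0.0, "linear": [0.043, -0.079, -0.05], "rotation": [0, 0, 0]},
    {"claw": 0.0, "linear": [0.043, -0.079, -0.104], "rotation": [0, 0, 0]},
    {"claw": 0.0, "linear": [0.043, -0.079, -0.104], "rotation": [0, 0, 0]},
  ],
)

```text
t: 3.0
position: [0.5422, 0.0162, 0.138]
ee_rot: [-0.0, 1.0, -0.02, -0.002]
force: [0.1, 0.0, 1.1]
finger_gap: 0.0426
```

```bash
python3 -c "
from h import *
st();save('scene','pics/s2.png')
s=cv2.imread('pics/s2.png')[130:250,250:400]
cv2.imwrite('pics/z4.png',cv2.resize(s,None,fx=4,fy=4,interpolation=2))"
```

```text
t 3.0 p [0.5422 0.0162 0.138 ] jaw -92.33 z [-0.005  0.    -1.   ] F [0.1 0.  1.1] gap 0.0426 q [-0.09  0.51  1.87 -0.    0.77  1.52]
```

View pics/z4.png

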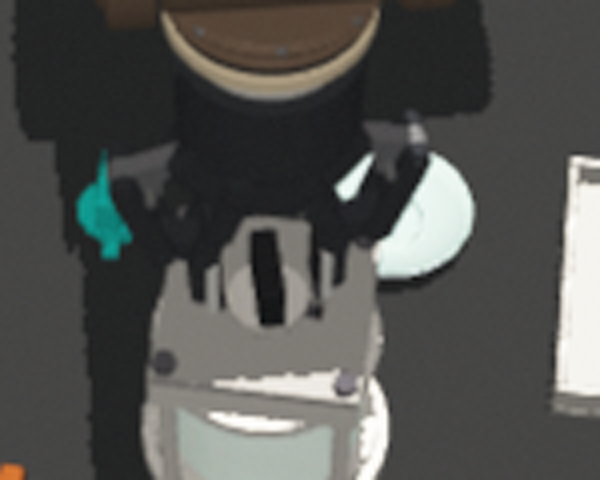

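The fingers straddle the wing, which is at about scene (317,197). Closing.

Request:
carry_out(
  commands=[
    {"claw": -1, "linear": [0, 0, 0], "rotation": [0, 0, 0]},
    {"claw": -1, "linear": [0, 0, 0], "rotation": [0, 0, 0]},
    {"claw": -1, "linear": [0, 0, 0], "rotation": [0, 0, 0]},
    {"claw": -1, "linear": [0, 0, 0], "rotation": [0, 0, 0]},
    {"claw": -1, "linear": [0, 0, 0], "rotation": [0, 0, 0]},
    {"claw": -1, "linear": [0, 0, 0], "rotation": [0, 0, 0]},
  ],
  force=40,
)

```text
t: 3.65
position: [0.5441, 0.016, 0.1417]
ee_rot: [0.0, 1.0, -0.021, 0.001]
force: [-0.5, -0.2, 7.8]
finger_gap: 0.0115
```

```bash
python3 -c "
from h import *
st()"
```

```text
t 3.65 p [0.5441 0.016  0.1417] jaw -92.39 z [ 0.002 -0.    -1.   ] F [-0.5 -0.2  7.8] gap 0.0115 q [-0.09  0.5   1.86 -0.    0.77  1.52]
```

Request:
carry_out(
  commands=[
    {"claw": -1, "linear": [0, 0, 0.003], "rotation": [0, 0, 1]},
    {"claw": -1, "linear": [0, 0, 0.003], "rotation": [0, 0, 1]},
    {"claw": -1, "linear": [0, 0, 0.003], "rotation": [0, 0, 1]},
    {"claw": -1, "linear": [0, 0, 0.003], "rotation": [0, 0, 1]},
    {"claw": -1, "linear": [0, 0, 0.003], "rotation": [0, 0, 1]},
    {"claw": -1, "linear": [0, 0, 0.003], "rotation": [0, 0, 1]},
  ],
)

```text
t: 4.25
position: [0.5437, 0.016, 0.1424]
ee_rot: [0.0, 0.931, 0.366, 0.0]
force: [-0.2, -0.0, -1.3]
finger_gap: 0.0113
```

```bash
python3 -c "
from h import *
st()"
```

```text
t 4.25 p [0.5437 0.016  0.1424] jaw -47.09 z [ 0.001 -0.    -1.   ] F [-0.2 -0.  -1.3] gap 0.0113 q [-0.09  0.5   1.86 -0.    0.77  0.73]
```

Request:
carry_out(
  commands=[
    {"claw": -1, "linear": [0, 0, 0], "rotation": [0, 0, 0.63]},
    {"claw": -1, "linear": [0, 0, 0], "rotation": [0, 0, 0.63]},
    {"claw": -1, "linear": [0, 0, 0], "rotation": [0, 0, 0.63]},
    {"claw": -1, "linear": [0, 0, 0], "rotation": [0, 0, 0.63]},
    {"claw": -1, "linear": [0, 0, 0], "rotation": [0, 0, 0.63]},
    {"claw": -1, "linear": [0, 0, 0], "rotation": [0, 0, 0.63]},
  ],
)

```text
t: 4.85
position: [0.5436, 0.0161, 0.1421]
ee_rot: [0.0, 0.815, 0.58, 0.0]
force: [-2.1, 2.2, -0.4]
finger_gap: 0.011
```

```bash
python3 -c "
from h import *
st();print(ctrl.state()['wrist_torque']);save('scene','pics/s3.png')
s=cv2.imread('pics/s3.png')[150:250,270:370]
cv2.imwrite('pics/z5.png',cv2.resize(s,None,fx=5,fy=5,interpolation=2))"
```

```text
t 4.85 p [0.5436 0.0161 0.1421] jaw -19.15 z [ 0.  0. -1.] F [-2.1  2.2 -0.4] gap 0.011 q [-0.09  0.5   1.86  0.    0.77  0.24]
[ 0.33598242  0.16702049 -0.00351507]
```

View pics/z5.png

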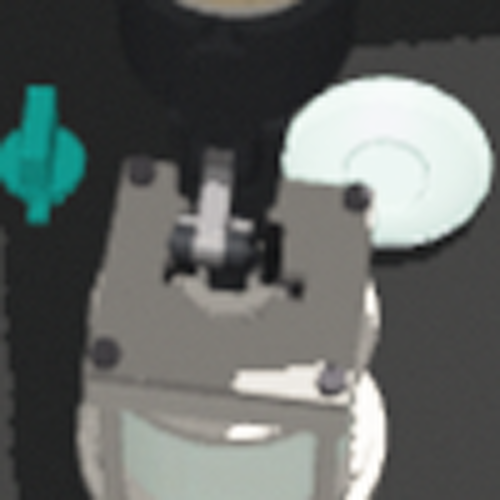

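The wing has turned with the jaws and is roughly in line with the slot; the slot end shows at crop (290,288). I'll lift 20 mm as a test and watch the force.

Request:
carry_out(
  commands=[
    {"claw": -1, "linear": [0, 0, 0.01], "rotation": [0, 0, 0]},
    {"claw": -1, "linear": [0, 0, 0.02], "rotation": [0, 0, 0]},
    {"claw": -1, "linear": [0, 0, 0.03], "rotation": [0, 0, 0]},
    {"claw": -1, "linear": [0, 0, 0.04], "rotation": [0, 0, 0]},
    {"claw": -1, "linear": [0, 0, 0.04], "rotation": [0, 0, 0]},
  ],
)

```text
t: 5.4
position: [0.544, 0.0158, 0.1628]
ee_rot: [0.001, 0.814, 0.58, 0.001]
force: [-0.2, -0.4, -1.4]
finger_gap: 0.0112
```

```bash
python3 -c "
from h import *
st()"
```

```text
t 5.4 p [0.544  0.0158 0.1628] jaw -19.07 z [ 0.002 -0.    -1.   ] F [-0.2 -0.4 -1.4] gap 0.0112 q [-0.09  0.48  1.85 -0.    0.82  0.24]
```

Low force, lifting freely. Continue upward.

Request:
carry_out(
  commands=[
    {"claw": -1, "linear": [0, 0, 0.04], "rotation": [0, 0, 0]},
    {"claw": -1, "linear": [0, 0, 0.1], "rotation": [0, 0, 0]},
    {"claw": -1, "linear": [0, 0, 0.1], "rotation": [0, 0, 0]},
  ],
)

```text
t: 5.7
position: [0.5449, 0.0158, 0.2149]
ee_rot: [0.002, 0.814, 0.58, 0.002]
force: [0.7, 0.1, -1.2]
finger_gap: 0.011
```

```bash
python3 -c "
from h import *
st();save('scene','pics/s4.png');save('top','pics/t4.png')
s=cv2.imread('pics/s4.png')[120:250,250:480]
cv2.imwrite('pics/z6.png',cv2.resize(s,None,fx=3,fy=3,interpolation=2))"
```

```text
t 5.7 p [0.5449 0.0158 0.2149] jaw -19.06 z [ 0.005 -0.001 -1.   ] F [ 0.7  0.1 -1.2] gap 0.011 q [-0.09  0.41  1.79 -0.    0.94  0.24]
```

View pics/z6.png

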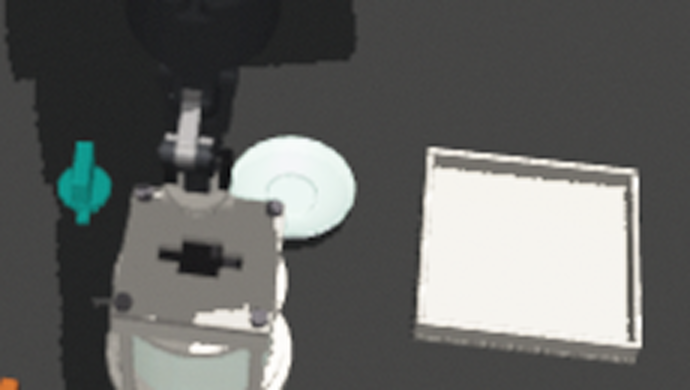

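The plug is out and the port shows as an open hole at crop (205,258). Moving to the tray.

Request:
carry_out(
  commands=[
    {"claw": -1, "linear": [-0.068, 0.482, 0], "rotation": [0, 0, 0]},
    {"claw": -1, "linear": [-0.068, 0.482, 0], "rotation": [0, 0, 0]},
    {"claw": -1, "linear": [-0.068, 0.482, 0], "rotation": [0, 0, 0]},
    {"claw": -1, "linear": [-0.068, 0.482, 0], "rotation": [0, 0, 0]},
    {"claw": -1, "linear": [-0.068, 0.482, 0], "rotation": [0, 0, 0]},
    {"claw": -1, "linear": [-0.068, 0.482, -0.1], "rotation": [0, 0, 0]},
    {"claw": -1, "linear": [-0.068, 0.482, -0.2], "rotation": [0, 0, 0]},
    {"claw": -1, "linear": [-0.068, 0.482, -0.3], "rotation": [0, 0, 0]},
    {"claw": -1, "linear": [-0.068, 0.482, -0.3], "rotation": [0, 0, 0]},
    {"claw": -1, "linear": [-0.068, 0.482, -0.3], "rotation": [0, 0, 0]},
  ],
)

```text
t: 6.8
position: [0.5094, 0.2568, 0.0616]
ee_rot: [-0.0, 0.814, 0.58, -0.001]
force: [-0.6, 0.4, 1.1]
finger_gap: 0.0111
```

```bash
python3 -c "
from h import *
st();save('scene','pics/s5.png')
s=cv2.imread('pics/s5.png')[120:260,300:500]
cv2.imwrite('pics/z7.png',cv2.resize(s,None,fx=3,fy=3,interpolation=2))"
```

```text
t 6.8 p [0.5094 0.2568 0.0616] jaw -19.07 z [-0.002 -0.001 -1.   ] F [-0.6  0.4  1.1] gap 0.0111 q [ 0.35  0.66  1.85 -0.    0.64  0.68]
```

View pics/z7.png

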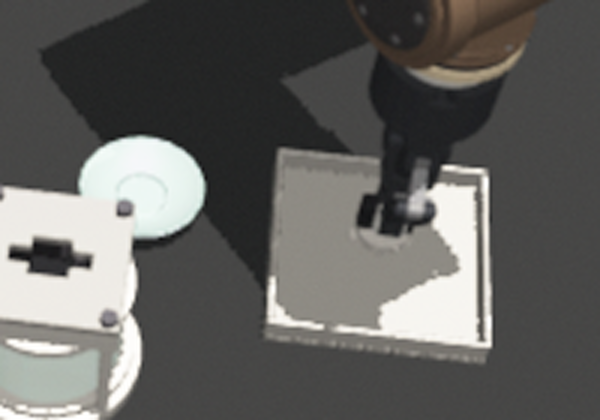

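The plug hangs over the middle of the tray. Next come a slow descent of 22 mm, release and retreat.

Request:
carry_out(
  commands=[
    {"claw": -1, "linear": [0, 0, -0.02], "rotation": [0, 0, 0]},
    {"claw": -1, "linear": [0, 0, -0.034], "rotation": [0, 0, 0]},
    {"claw": -1, "linear": [0, 0, -0.04], "rotation": [0, 0, 0]},
    {"claw": -1, "linear": [0, 0, -0.044], "rotation": [0, 0, 0]},
    {"claw": -1, "linear": [0, 0, -0.044], "rotation": [0, 0, 0]},
  ],
)

```text
t: 7.35
position: [0.5097, 0.2569, 0.0399]
ee_rot: [0.0, 0.814, 0.58, 0.0]
force: [-0.0, 0.7, -1.2]
finger_gap: 0.0111
```

```bash
python3 -c "
from h import *
st()"
```

```text
t 7.35 p [0.5097 0.2569 0.0399] jaw -19.06 z [ 0. -0. -1.] F [-0.   0.7 -1.2] gap 0.0111 q [ 0.35  0.69  1.86 -0.    0.59  0.68]
```

Request:
carry_out(
  commands=[
    {"claw": -1, "linear": [0, 0, -0.002], "rotation": [0, 0, 0]},
    {"claw": -1, "linear": [0, 0, -0.004], "rotation": [0, 0, 0]},
    {"claw": -1, "linear": [0, 0, -0.004], "rotation": [0, 0, 0]},
  ],
)

```text
t: 7.65
position: [0.5098, 0.257, 0.0382]
ee_rot: [0.0, 0.814, 0.58, 0.0]
force: [-1.3, 0.1, 3.2]
finger_gap: 0.0114
```

```bash
python3 -c "
from h import *
st()"
```

```text
t 7.65 p [0.5098 0.257  0.0382] jaw -19.06 z [ 0.001  0.    -1.   ] F [-1.3  0.1  3.2] gap 0.0114 q [ 0.35  0.69  1.86 -0.    0.59  0.68]
```

Touching (3 N up). Release and go up.

Request:
carry_out(
  commands=[
    {"claw": -0.3, "linear": [0, 0, 0], "rotation": [0, 0, 0]},
    {"claw": -0.2, "linear": [0, 0, 0], "rotation": [0, 0, 0]},
    {"claw": -0.2, "linear": [0, 0, 0.02], "rotation": [0, 0, 0]},
    {"claw": -0.2, "linear": [0, 0, 0.1], "rotation": [0, 0, 0]},
    {"claw": -0.2, "linear": [0, 0, 0.2], "rotation": [0, 0, 0]},
    {"claw": -0.2, "linear": [0, 0, 0.3], "rotation": [0, 0, 0]},
    {"claw": 0.0, "linear": [0, 0, 0.4], "rotation": [0, 0, 0]},
  ],
)

```text
t: 8.35
position: [0.5092, 0.2568, 0.2407]
ee_rot: [0.0, 0.814, 0.58, 0.0]
force: [0.1, 0.8, -0.9]
finger_gap: 0.0428
```

```bash
python3 -c "
from h import *
st();save('scene','pics/s6.png')
s=cv2.imread('pics/s6.png')[120:260,300:500]
cv2.imwrite('pics/z8.png',cv2.resize(s,None,fx=3,fy=3,interpolation=2))"
```

```text
t 8.35 p [0.5092 0.2568 0.2407] jaw -19.06 z [ 0.  0. -1.] F [ 0.1  0.8 -0.9] gap 0.0428 q [ 0.35  0.41  1.7  -0.    1.03  0.68]
```

View pics/z8.png

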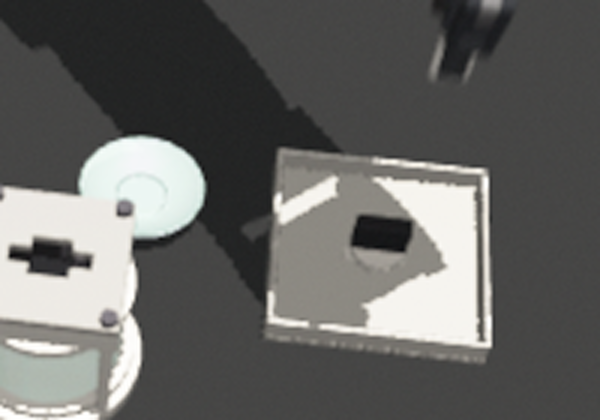

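The plug stands upright in the tray, with its wing at crop (380,232). Now the forceps.

Request:
carry_out(
  commands=[
    {"claw": 0.2, "linear": [0.05, -0.55, 0], "rotation": [0, 0, -0.55]},
    {"claw": 0.2, "linear": [0.05, -0.55, 0], "rotation": [0, 0, -0.55]},
    {"claw": 0.2, "linear": [0.05, -0.55, 0], "rotation": [0, 0, -0.55]},
    {"claw": 0.2, "linear": [0.05, -0.55, 0], "rotation": [0, 0, -0.55]},
    {"claw": 0.2, "linear": [0.05, -0.55, 0], "rotation": [0, 0, -0.55]},
    {"claw": 0.2, "linear": [0.05, -0.55, 0], "rotation": [0, 0, -0.55]},
  ],
)

```text
t: 9.0
position: [0.5345, -0.0212, 0.2383]
ee_rot: [0.0, 0.92, 0.391, 0.0]
force: [0.2, 0.3, 0.4]
finger_gap: 0.0513
```

Request:
carry_out(
  commands=[
    {"claw": 0.2, "linear": [0.048, -0.532, 0], "rotation": [0, 0, -0.52]},
    {"claw": 0.2, "linear": [0.048, -0.532, 0], "rotation": [0, 0, -0.52]},
    {"claw": 0.2, "linear": [0.048, -0.532, 0], "rotation": [0, 0, -0.52]},
    {"claw": 0.2, "linear": [0.048, -0.532, 0], "rotation": [0, 0, -0.52]},
    {"claw": 0.2, "linear": [0.048, -0.532, 0], "rotation": [0, 0, -0.52]},
    {"claw": 0.2, "linear": [0.048, -0.532, 0], "rotation": [0, 0, -0.52]},
    {"claw": 0.2, "linear": [0.048, -0.532, -0.1], "rotation": [0, 0, -0.52]},
    {"claw": 0.2, "linear": [0.048, -0.532, -0.2], "rotation": [0, 0, -0.52]},
    {"claw": 0.2, "linear": [0.048, -0.532, -0.3], "rotation": [0, 0, -0.52]},
    {"claw": 0.2, "linear": [0.048, -0.532, -0.3], "rotation": [0, 0, -0.52]},
  ],
)

```text
t: 10.0
position: [0.5561, -0.282, 0.0824]
ee_rot: [-0.004, 0.98, 0.198, -0.004]
force: [-0.4, -0.1, 0.4]
finger_gap: 0.0513
```

```bash
python3 -c "
from h import *
st();save('scene','pics/s7.png')
s=cv2.imread('pics/s7.png')[190:340,80:260]
cv2.imwrite('pics/z9.png',cv2.resize(s,None,fx=4,fy=4,interpolation=2))"
```

```text
t 10.0 p [ 0.5561 -0.282   0.0824] jaw -67.21 z [-0.009  0.006 -1.   ] F [-0.4 -0.1  0.4] gap 0.0513 q [-0.58  0.68  1.7  -0.    0.78  0.6 ]
```

View pics/z9.png

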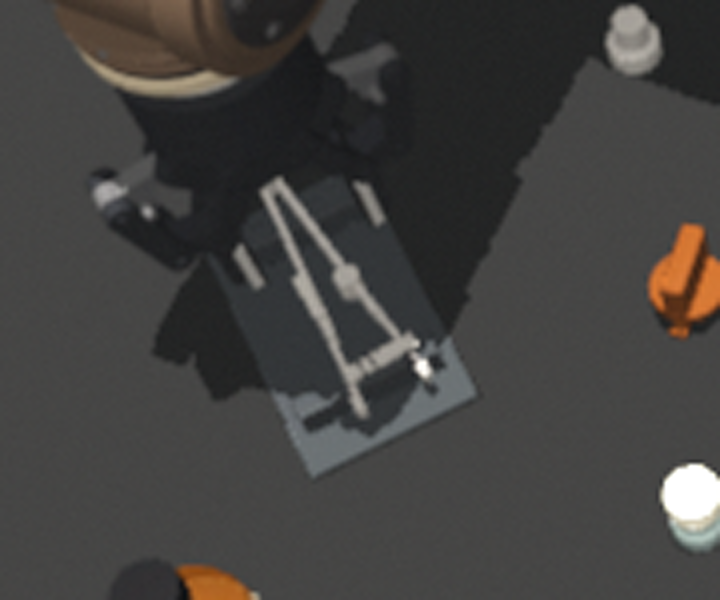

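Request:
carry_out(
  commands=[
    {"claw": 0.2, "linear": [0, 0, -0.03], "rotation": [0, 0, 0]},
    {"claw": 0.2, "linear": [0, 0, -0.06], "rotation": [0, 0, 0]},
    {"claw": 0.2, "linear": [0, 0, -0.06], "rotation": [0, 0, 0]},
    {"claw": 0.2, "linear": [0, 0, -0.06], "rotation": [0, 0, 0]},
  ],
)

```text
t: 10.45
position: [0.5589, -0.2841, 0.0585]
ee_rot: [0.0, 0.98, 0.198, 0.0]
force: [-0.3, 0.8, -0.2]
finger_gap: 0.0511
```

```bash
python3 -c "
from h import *
st();save('scene','pics/s8.png')
s=cv2.imread('pics/s8.png')[190:340,80:260]
cv2.imwrite('pics/z10.png',cv2.resize(s,None,fx=4,fy=4,interpolation=2))"
```

```text
t 10.45 p [ 0.5589 -0.2841  0.0585] jaw -67.21 z [ 0.001 -0.    -1.   ] F [-0.3  0.8 -0.2] gap 0.0511 q [-0.58  0.71  1.71 -0.    0.72  0.6 ]
```

View pics/z10.png

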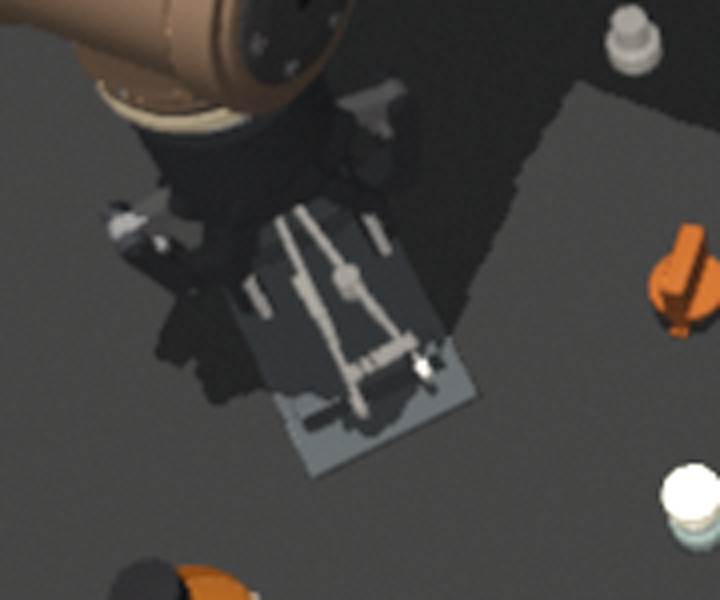

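The fingers are symmetrical about the pads at crop (325,290). Descending to grasp height.

Request:
carry_out(
  commands=[
    {"claw": 0.2, "linear": [0, 0, -0.03], "rotation": [0, 0, 0]},
    {"claw": 0.1, "linear": [0, 0, -0.055], "rotation": [0, 0, 0]},
    {"claw": 0.0, "linear": [0, 0, -0.068], "rotation": [0, 0, 0]},
    {"claw": 0.0, "linear": [0, 0, -0.072], "rotation": [0, 0, 0]},
    {"claw": 0.0, "linear": [0, 0, -0.072], "rotation": [0, 0, 0]},
  ],
  force=20,
)

```text
t: 11.0
position: [0.5585, -0.284, 0.0213]
ee_rot: [-0.0, 0.98, 0.198, -0.0]
force: [-0.5, -0.0, 0.7]
finger_gap: 0.043
```

```bash
python3 -c "
from h import *
st();save('scene','pics/s9.png')
s=cv2.imread('pics/s9.png')[210:320,100:240]
cv2.imwrite('pics/z11.png',cv2.resize(s,None,fx=5,fy=5,interpolation=2))"
```

```text
t 11.0 p [ 0.5585 -0.284   0.0213] jaw -67.21 z [-0.001  0.    -1.   ] F [-0.5 -0.   0.7] gap 0.043 q [-0.58  0.77  1.72 -0.    0.65  0.6 ]
```

View pics/z11.png

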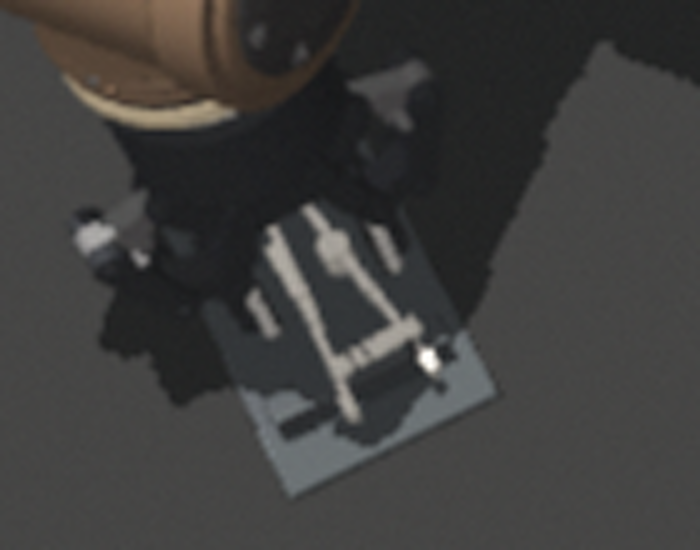

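Request:
carry_out(
  commands=[
    {"claw": -0.3, "linear": [0, 0, 0], "rotation": [0, 0, 0]},
    {"claw": -0.35, "linear": [0, 0, 0], "rotation": [0, 0, 0]},
    {"claw": -0.4, "linear": [0, 0, 0], "rotation": [0, 0, 0]},
    {"claw": -0.45, "linear": [0, 0, 0], "rotation": [0, 0, 0]},
    {"claw": -0.5, "linear": [0, 0, 0], "rotation": [0, 0, 0]},
    {"claw": -0.5, "linear": [0, 0, 0], "rotation": [0, 0, 0]},
    {"claw": -0.5, "linear": [0, 0, 0], "rotation": [0, 0, 0]},
  ],
  force=20,
)

```text
t: 11.75
position: [0.559, -0.2843, 0.0224]
ee_rot: [0.001, 0.98, 0.198, 0.001]
force: [-0.3, 0.4, 5.2]
finger_gap: 0.0216
```

```bash
python3 -c "
from h import *
st();save('scene','pics/s10.png')
s=cv2.imread('pics/s10.png')[210:320,100:240]
cv2.imwrite('pics/z12.png',cv2.resize(s,None,fx=5,fy=5,interpolation=2))"
```

```text
t 11.75 p [ 0.559  -0.2843  0.0224] jaw -67.21 z [ 0.001 -0.001 -1.   ] F [-0.3  0.4  5.2] gap 0.0216 q [-0.58  0.77  1.72 -0.    0.65  0.6 ]
```

View pics/z12.png

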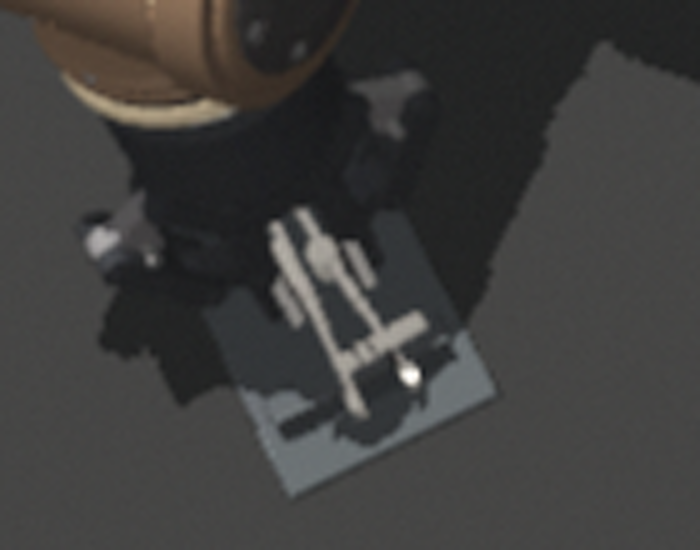

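Squeezing works: the moving leg came in, and the pointer is near crop (395,350). A bit more squeeze, then lift.

Request:
carry_out(
  commands=[
    {"claw": -0.53, "linear": [0, 0, 0.001], "rotation": [0, 0, 0]},
    {"claw": -0.56, "linear": [0, 0, 0.002], "rotation": [0, 0, 0]},
    {"claw": -0.58, "linear": [0, 0, 0.002], "rotation": [0, 0, 0]},
    {"claw": -0.58, "linear": [0, 0, 0.01], "rotation": [0, 0, 0]},
    {"claw": -0.58, "linear": [0, 0, 0.03], "rotation": [0, 0, 0]},
    {"claw": -0.58, "linear": [0, 0, 0.05], "rotation": [0, 0, 0]},
    {"claw": -0.58, "linear": [0, 0, 0.08], "rotation": [0, 0, 0]},
    {"claw": -0.58, "linear": [0, 0, 0.12], "rotation": [0, 0, 0]},
    {"claw": -0.58, "linear": [0, 0, 0.12], "rotation": [0, 0, 0]},
  ],
)

```text
t: 12.7
position: [0.5597, -0.2847, 0.0852]
ee_rot: [0.002, 0.98, 0.198, 0.002]
force: [0.4, 1.3, 0.1]
finger_gap: 0.018
```

```bash
python3 -c "
from h import *
st();save('scene','pics/s11.png');save('top','pics/t11.png')
s=cv2.imread('pics/s11.png')[190:300,90:230]
cv2.imwrite('pics/z13.png',cv2.resize(s,None,fx=5,fy=5,interpolation=2))"
```

```text
t 12.7 p [ 0.5597 -0.2847  0.0852] jaw -67.21 z [ 0.004 -0.003 -1.   ] F [0.4 1.3 0.1] gap 0.018 q [-0.58  0.68  1.69 -0.    0.77  0.6 ]
```

View pics/z13.png

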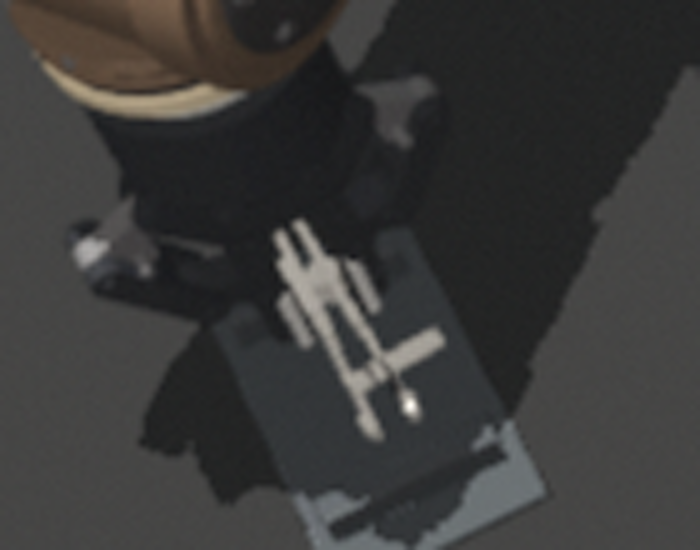

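Forceps are off the rest, level, tips at crop (372,430)/(410,405). Raising, trimming the squeeze and carrying toward the port.

Request:
carry_out(
  commands=[
    {"claw": -0.59, "linear": [0, 0, 0.06], "rotation": [0, 0, 0]},
    {"claw": -0.595, "linear": [0, 0.02, 0.12], "rotation": [0, 0, 0]},
    {"claw": -0.6, "linear": [-0.02, 0.07, 0.16], "rotation": [0, 0, 0]},
    {"claw": -0.6, "linear": [-0.04, 0.14, 0.164], "rotation": [0, 0, 0]},
    {"claw": -0.6, "linear": [-0.06, 0.21, 0.164], "rotation": [0, 0, 0]},
    {"claw": -0.6, "linear": [-0.08, 0.28, 0.164], "rotation": [0, 0, 0]},
    {"claw": -0.6, "linear": [-0.1, 0.35, 0.164], "rotation": [0, 0, 0]},
    {"claw": -0.6, "linear": [-0.12, 0.42, 0.164], "rotation": [0, 0, 0]},
    {"claw": -0.6, "linear": [-0.14, 0.49, 0.164], "rotation": [0, 0, 0]},
    {"claw": -0.6, "linear": [-0.15, 0.54, 0.164], "rotation": [0, 0, 0]},
  ],
)

```text
t: 13.8
position: [0.4823, -0.0122, 0.1633]
ee_rot: [-0.0, 0.98, 0.198, -0.001]
force: [0.6, -0.1, -0.7]
finger_gap: 0.0176
```

Request:
carry_out(
  commands=[
    {"claw": -0.6, "linear": [-0.004, 0.018, 0], "rotation": [0, 0, 0]},
    {"claw": -0.6, "linear": [-0.004, 0.018, 0], "rotation": [0, 0, 0]},
    {"claw": -0.6, "linear": [-0.004, 0.018, 0], "rotation": [0, 0, 0]},
    {"claw": -0.6, "linear": [-0.004, 0.018, 0], "rotation": [0, 0, 0]},
  ],
)

```text
t: 14.2
position: [0.4819, -0.006, 0.1636]
ee_rot: [0.0, 0.98, 0.197, -0.0]
force: [0.2, -0.1, -0.4]
finger_gap: 0.017
```

```bash
python3 -c "
from h import *
st();save('scene','pics/s12.png');save('top','pics/t12.png')
s=cv2.imread('pics/s12.png')[130:250,240:390]
cv2.imwrite('pics/z14.png',cv2.resize(s,None,fx=5,fy=5,interpolation=2))
s=cv2.imread('pics/t12.png')[210:330,260:410]
cv2.imwrite('pics/z15.png',cv2.resize(s,None,fx=4,fy=4,interpolation=2))"
```

```text
t 14.2 p [ 0.4819 -0.006   0.1636] jaw -67.27 z [-0. -0. -1.] F [ 0.2 -0.1 -0.4] gap 0.017 q [-0.15  0.4   1.99 -0.    0.75  1.02]
```

View pics/z14.png

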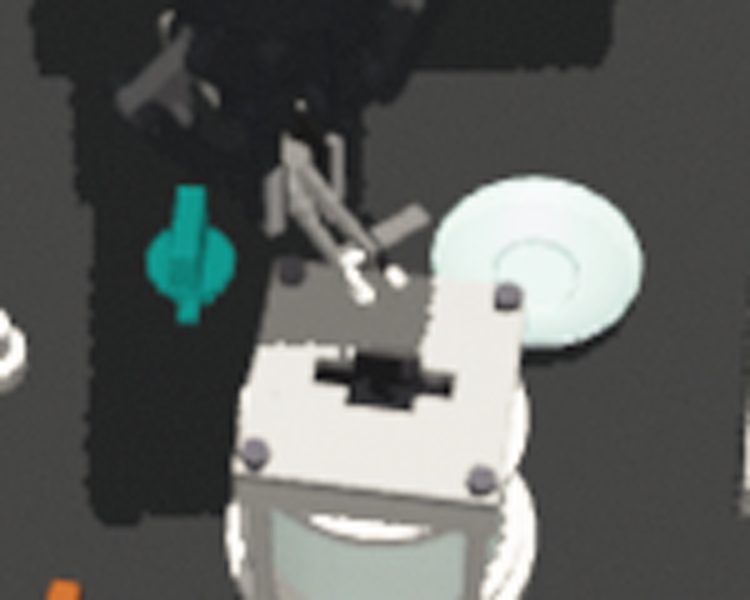

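View pics/z15.png

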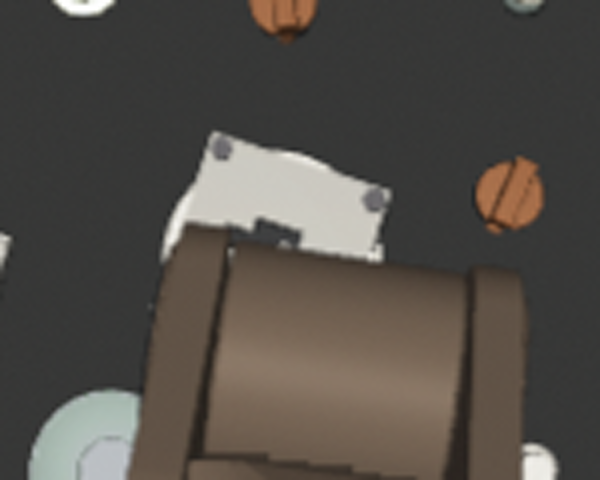

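```bash
python3 -c "
from h import *
np.set_printoptions(precision=4,suppress=True)
f=dict(np.load('pics/s12.npz'))
def px(x,y):return (x+.5)/5-.5+240,(y+.5)/5-.5+130
for n,p in dict(fix=(366,298),mov=(399,279),strip0=(345,258),strip1=(424,212),pad=(300,155)).items():
  print(n,pl(f,*px(*p),.171)[:2],pl(f,*px(*p),.178)[:2])
tcp=np.array([.4819,-.006,.1636]);a=np.radians(22.73);X=np.array([np.cos(a),np.sin(a),0]);Y=np.array([-X[1],X[0],0])
for n,l in dict(fixtip=(65,-15-1-0+5.3,7),movtip=(65,-5+5.3,7),stripfix=(48,-15+5.3,16),hinge=(-75,5.3,14),pad=(0,-8,14)).items():
  P=tcp+(l[0]*X+l[1]*Y)/1000;P[2]=.1632+l[2]/1000;u,v=proj(f,P);print(n,P,((u-240+.5)*5,(v-130+.5)*5))
u,v=proj(f,(.5437,.0158,.12));print('port',((u-240+.5)*5,(v-130+.5)*5))
"

```

```text
fix [0.5431 0.0092] [0.5481 0.0082]
mov [0.5372 0.0221] [0.5422 0.021 ]
strip0 [0.5247 0.0052] [0.5299 0.0042]
strip1 [0.5097 0.0366] [0.5151 0.0354]
pad [ 0.4761 -0.0024] [ 0.4818 -0.0033]
fixtip [0.546  0.0092 0.1702] (np.float64(368.10592636852533), np.float64(306.4036569327604))
movtip [0.5417 0.0194 0.1702] (np.float64(394.32160873269197), np.float64(292.40234497918595))
stripfix [0.5299 0.0036 0.1792] (np.float64(343.7020937396187), np.float64(256.78604253305224))
hinge [ 0.4107 -0.0301  0.1772] (np.float64(196.22263237743766), np.float64(19.837221268831797))
pad [ 0.485  -0.0134  0.1772] (np.float64(274.21230910816917), np.float64(167.92089060096401))
port (np.float64(384.090602882774), np.float64(379.5258098928008))
```

Tips measure about (0.540,0.016) against the port at (0.5437,0.0158), and the height fits a level pose. I'll hold to check for drift, then read the scale.

Request:
carry_out(
  commands=[
    {"claw": -0.6, "linear": [0.004, 0.001, 0], "rotation": [0, 0, 0]},
    {"claw": -0.6, "linear": [0.004, 0.001, 0], "rotation": [0, 0, 0]},
    {"claw": -0.6, "linear": [0.004, 0.001, 0], "rotation": [0, 0, 0]},
    {"claw": -0.6, "linear": [0.004, 0.001, 0], "rotation": [0, 0, 0]},
    {"claw": -0.6, "linear": [0.004, 0.001, 0], "rotation": [0, 0, 0]},
    {"claw": -0.6, "linear": [0.004, 0.001, 0], "rotation": [0, 0, 0]},
    {"claw": -0.6, "linear": [0.004, 0.001, 0], "rotation": [0, 0, 0]},
    {"claw": -0.6, "linear": [0.004, 0.001, 0], "rotation": [0, 0, 0]},
  ],
)

```text
t: 15.1
position: [0.4836, -0.0045, 0.1638]
ee_rot: [0.0, 0.98, 0.198, 0.0]
force: [0.0, 0.0, -0.6]
finger_gap: 0.0171
```

```bash
python3 -c "
from h import *
st();save('scene','pics/s13.png')
s=cv2.imread('pics/s13.png')[152:202,290:340]
cv2.imwrite('pics/z16.png',cv2.resize(s,None,fx=12,fy=12,interpolation=2))
"
```

```text
t 15.1 p [ 0.4836 -0.0045  0.1638] jaw -67.21 z [ 0. -0. -1.] F [ 0.   0.  -0.6] gap 0.0171 q [-0.15  0.4   1.99 -0.    0.75  1.03]
```

View pics/z16.png

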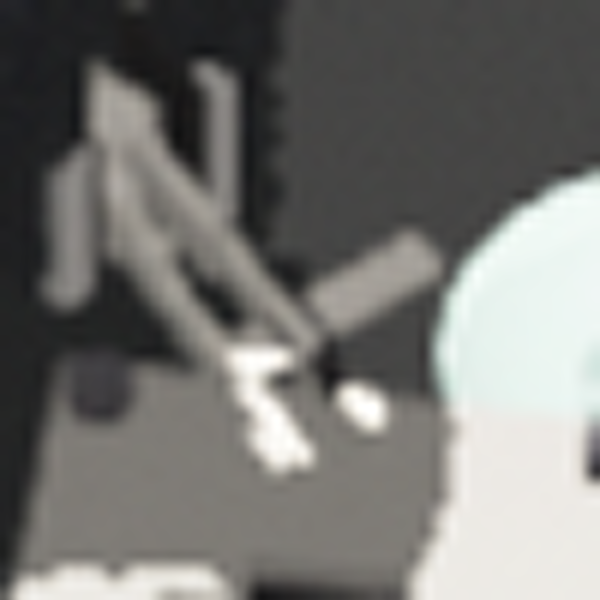

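```bash
python3 -c "
from h import *
def enh(fn,x,y,w,h,k):
  s=cv2.imread(fn)[y:y+h,x:x+w];s=cv2.createCLAHE(3,(2,2)).apply(cv2.cvtColor(s,cv2.COLOR_BGR2GRAY));return cv2.resize(s,None,fx=k,fy=k,interpolation=2)
cv2.imwrite('pics/z17.png',np.hstack([enh('pics/s13.png',300,165,32,32,12),enh('pics/s11.png',150,250,32,32,12)]))
f=dict(np.load('pics/s13.npz'))
px=lambda x,y:((x+.5)/12-.5+290,(y+.5)/12-.5+152)
a=pl(f,*px(283,440),.171);b=pl(f,*px(362,406),.171);print(a,b,np.linalg.norm(a-b))
"
```

```text
[0.54112122 0.01017213 0.171     ] [0.53720072 0.02266836 0.171     ] 0.013096805462539095
```

View pics/z17.png

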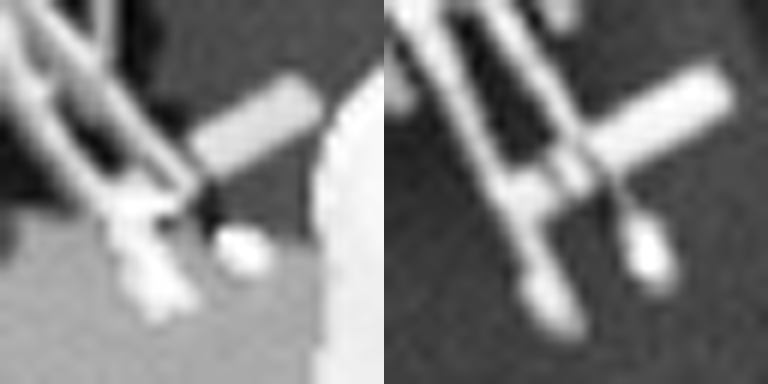

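```bash
python3 -c "
from h import *
def enh(fn,x,y,w,h,k):
  s=cv2.imread(fn)[y:y+h,x:x+w];g=cv2.cvtColor(s,cv2.COLOR_BGR2GRAY).astype(float);hi=np.percentile(g,99);lo=g.min();g=np.clip((g-lo)/(hi-lo),0,1)**.8*255;return cv2.resize(g.astype(np.uint8),None,fx=k,fy=k,interpolation=cv2.INTER_LINEAR)
A=[enh('pics/s9.png',162,268,26,26,15),enh('pics/s10.png',162,268,26,26,15)]
B=[enh('pics/s11.png',155,253,26,26,15),enh('pics/s13.png',303,168,26,26,15)]
cv2.imwrite('pics/z18.png',cv2.resize(np.vstack([np.hstack(A),np.hstack(B)]),(600,600)))
"
```

```text
(no output)
```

View pics/z18.png

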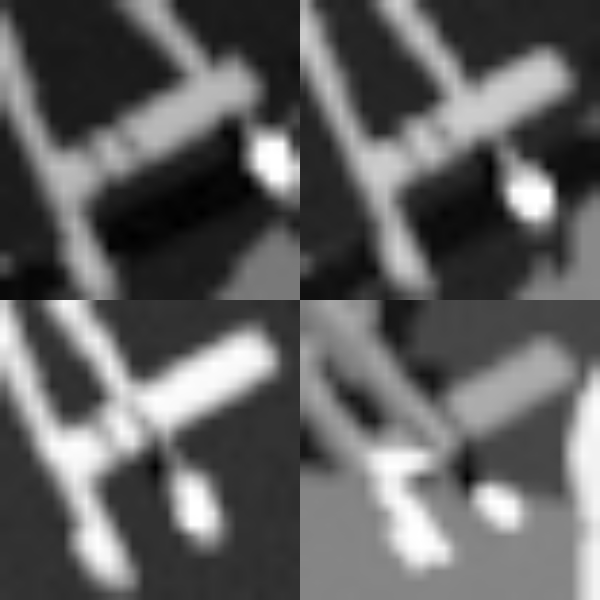

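```bash
python3 -c "
from h import *
np.set_printoptions(precision=4,suppress=True)
k=600/52
def go(fn,ox,oy,pts,z):
  f=dict(np.load(fn)); P=[pl(f,x/k-.5+ox,y/k-.5+oy,z)[:2] for x,y in pts]
  d=P[1]-P[0];print(fn,*P,'strip',np.linalg.norm(d)*1e3,np.degrees(np.arctan2(d[1],d[0])))
  d=P[3]-P[2];print('tips',np.linalg.norm(d)*1e3)
go('pics/s11.npz',155,253,[(70,155),(265,50),(110,265),(197,205)],.093)
go('pics/s13.npz',303,168,[(75,155),(265,55),(122,235),(197,205)],.176)
go('pics/s10.npz',162,268,[(75,165),(265,60),(103,255),(230,192)],.034)
"
```

```text
pics/s11.npz [ 0.6018 -0.274 ] [ 0.5889 -0.244 ] [ 0.6218 -0.2688] [ 0.614  -0.2555] strip 32.689397065299595 113.18304505738251
tips 15.435917486095994
pics/s13.npz [0.5279 0.0053] [0.5145 0.0375] [0.544  0.0095] [0.5406 0.0217] strip 34.86954452630998 112.75575732586034
tips 12.649775116289693
pics/s10.npz [ 0.6039 -0.2751] [ 0.5906 -0.2441] [ 0.6208 -0.2715] [ 0.6134 -0.251 ] strip 33.76991797143358 113.26386785248692
tips 21.74289173495773
```

Checks agree: the gap is about 10 mm by finger opening, tip spacing and pointer. The strip geometry is unchanged, so the forceps are level, and the tips are within about 3 mm of the port axis. One last look, then I hand in.

```bash
python3 -c "
from h import *
st();save('scene','pics/s14.png');st();print(np.abs(ctrl.state()['qvel']).max())
a=cv2.imread('pics/s14.png').astype(int);b=cv2.imread('pics/s13.png').astype(int);print(np.abs(a-b)[150:205,285:345].max())"
```

```text
t 15.15 p [ 0.4837 -0.0045  0.1639] jaw -67.2 z [ 0. -0. -1.] F [ 0.4 -0.  -0.1] gap 0.017 q [-0.15  0.4   1.99 -0.    0.75  1.03]
t 15.2 p [ 0.4836 -0.0045  0.1638] jaw -67.21 z [ 0. -0. -1.] F [0.2 0.2 0.2] gap 0.0171 q [-0.15  0.4   1.99 -0.    0.75  1.03]
0.0011072593549654591
7
```

View pics/s14.png

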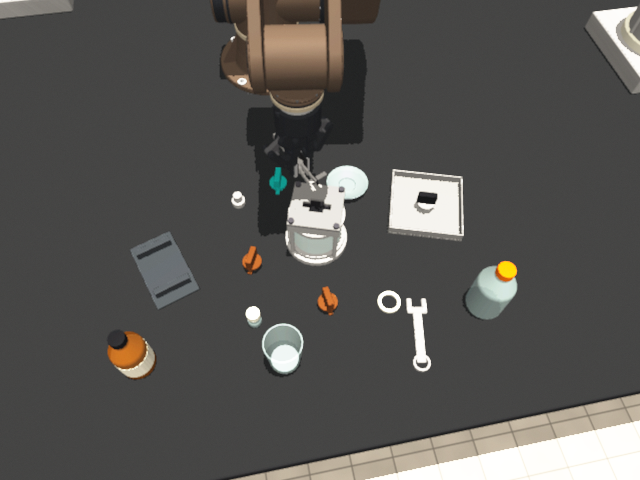

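The plug stands in the tray at (427,200), the rest is empty, and the bystanders are where they were. The forceps tips are at about (316,188), above the port, and nothing is moving.

```bash
python3 -c "
from cell import ctrl
print(ctrl.job_done())"
```

```text
the job is handed in; nothing more can be done
None
```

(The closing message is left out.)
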